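# Load the reagent carrier and uncap the stock bottle of unknown thread hand

### The job

Stand the two amber bottles upright in the two empty cells of the grey bottle carrier, one per cell, and let go of them. Only then open the square stock bottle that wears the ribbed screw cap: nobody knows whether its thread is right- or left-handed, so try the cap both ways; it turns only the way that loosens it, and a short turn frees it to be lifted straight off. Finish holding that cap level in the gripper with its underside at least 5 cm above the bottle's mouth - it must not be put down or let go - and leave everything else standing where it is.

Things in the scene. Friction and masses are not known exactly. Their poses are not given: they have to be found in the camera images.
- carrier: grey plastic bottle carrier, fixed on the bench, 160 x 238 x 34 mm (its x, y, z), origin at the centre of its underside. 2 x 3 open square cells, 74 mm wide, walls 4 mm thick and 34 mm high, cell floor 5 mm above the origin. Cell centres: x = -39 or +39 mm, y = -78, 0 or +78 mm in its frame. Two cells hold square stock bottles, two the beaker and small bottle, two are empty, changing each time
- mouth (a point): centre of the mouth of the stock bottle that wears the ribbed cap, always in the carrier's cell (+39, 0), 113 mm above the bench. Whitish square bottle, body 64 x 64 mm and 66 mm high, sloping shoulder up to 81 mm, neck above it up to 108 mm (heights from the cell floor). It is held fast in its cell and can neither turn nor lift
- ports (a point): top centre of the smooth white closure (47 mm in diameter) of the other, like stock bottle, always in the carrier's cell (-39, +78); 116 mm above the bench, with two hose ports and a plug rising 14 mm more. Fixed; leave it alone
- cell_1: centre of the floor of one empty cell of the carrier (74 x 74 mm, walls rise 29 mm above this floor); axes as the carrier's
- cell_2: centre of the floor of the other empty cell of the carrier, likewise
- amber_1: brown-black amber glass bottle, round, 42 mm in diameter and 70 mm high to its rounded shoulder, with a black screw cap 26 mm in diameter from 70 to 89 mm (this cap does not come off); 75 g; origin at the centre of its underside, z up. Can be gripped by its cap or round its body. Starts standing on the bench
- amber_2: a second amber bottle of the same size and shape; either may go in either empty cell
- cap: mid-grey ribbed screw cap, round, 49 mm in diameter, 26 mm high, 35 g, on the stock bottle. Origin at the centre of its lower rim, z up; screwed home this is 91 mm above the bench and its top 117 mm. Three lugs inside run under three short thread ramps of the neck. It opens anticlockwise from above (right-hand, yaw grows) or clockwise (left-hand), differently each time and not to be seen
- cap_bar (a point): outer end of a small raised bar on the cap's top, 17 mm from its axis along its x: shows how far it has turned. Towards tight the cap is blocked after less than 0.1 rad and the fingers slip round it. Towards loose it turns easily; between 1.15 and 1.45 rad from home it lifts straight off; a stop ends the turn at about 1.6 rad. It does not rise by itself as it turns
- beaker: glass beaker, 59 mm in diameter, 72 mm high, standing loose in a cell of the carrier; origin at the centre of its underside. To be left standing
- bottle_small: small white screw-cap bottle, 36 mm in diameter, 75 mm high, standing loose in a cell of the carrier; origin at the centre of its underside. To be left standing
- timer: white bench timer, 62 x 66 x 20 mm, lying on the bench; origin at the centre of its underside. To be left where it is
- petri_dish: clear round dish, 62 mm in diameter, 14 mm high, on the bench; origin at the centre of its underside. To be left where it is
- tube: 15 ml conical plastic tube lying on the bench, 22 x 113 x 23 mm (along its y); origin at the centre of its underside. To be left where it is
- marker: marker pen lying on the bench, 12 x 138 x 14 mm (along its y); origin at the centre of its underside. To be left where it is
Mind the look-alikes: they are no part of the job. Leave any blue or brown look-alike of the cap alone.

How it is judged:
By the outcome, as a careful person would: the job done as asked, in the order asked, and still so for the second after the job is handed in, while the arm keeps its last pose, push and grip.
It also fails if it takes over 64 s, if anything falls off the work surface, if the arm or the gripper's body presses on something with over 40 N, if the wrist force passes 120 N, or if a joint passes its speed limit or range.

### The arm

A 6-joint arm with a two-finger parallel gripper is mounted at the origin on a cart in front of the work surface, level with it; the furniture and walls round the work are solid. World frame = base frame: x ahead of the robot, y to its left, z up, the work surface at z = 0. Lengths are in m, angles in rad, forces in N, time in s.
With the tool pointing down it reaches from about 0.35 to 0.775 m from the base axis. Payload 7.3 kg.
Tool frame: the origin (TCP) lies at the centre of the arm's flange, where the gripper is bolted on; the fingertips stand 178 mm ahead of it and the grasp point (between the pads) lies 159 mm ahead of it (tip_extent is the distance from the TCP to the fingertips, in m); z points along the fingers, y is the line along which they close (so a half turn about z gives the same grasp; the last joint's range is limited). The gripper opens to 92 mm and grips with 3 to 60 N. Pads are 19 mm wide; open, the fingers measure 130 mm over their backs; the gripper's body (75 mm by 190 mm) begins 47 mm behind the grasp point.
Start: joints at [1.074, 0.342, 1.524, -0, 1.275, -0.146], TCP at [0.18, 0.493, 0.405] pointing down, gripper open.
Joint ranges: [-2.53, 2.53], [-0.77, 2.02], [0.04, 2.7], [-1, 4.14], [0.28, 2.66], [-3.11, 3.11]. Speed limits (rad/s): [2.57, 2.57, 3.14, 3.14, 3.14, 3.14].

### API

Orientations are given as [roll, pitch, yaw] about the fixed x, y, z axes, in that order (R = Rz(yaw) Ry(pitch) Rx(roll)).
In Python, from cell import * gives the robot as it stands.
- The arm moves only by the tool arm_command, never from a script. Its arguments are lists of equal length, an entry for each row: "xyz": the shift along the world's x, y, z in mm, a list of three; "spin": the turn about the world's z in degrees. In form: {"xyz": [[tx, ty, tz], ...], "spin": [spin, ...]}. A call has 1 to 20 rows; each row shifts and turns the commanded pose from where the row before left it; what a row does not reach is not made up. A row lasts 1/10 s, in which the tool goes at most 50 mm and 8.59 degrees, less where a joint would pass 70% of its speed; a pose out of reach is approached as far as the arm can. A call with a gripper value outside its range is refused whole. "jaw" is the opening, from -1 (shut) to 1 (fully open), set as the call begins (left out, the last holds). The fingers move at their own pace and stop on an object; "squeeze" is the grip in N (left out, the last holds). Time passes only in rows, so rows that do not move let the fingers close. It gives the time, the measured TCP pose, the force, the opening and the grip force at its end, in the units of the state.
- observe(): the state, without advancing time (a new reading comes with each control period).
- read_camera(name): name is "scene" or "side" or "wrist"; returns a dict with "img" (384x512x3 uint8, red, green, blue), "depth" (384x512 float32, m along the optical axis (not along the pixel's ray), 0 where there is no reading), "fx", "fy", "cx", "cy" (pixels), "world_from_camera" (4x4, takes a point from camera to world coordinates). Camera axes: x right, y up, looking along -z (the intrinsics and any distortion apply to the point x, -y, -z); pixel columns grow to the right and rows downward; lengths in m; the calibration is good to about 2 mm. The wrist camera is an equidistant fisheye: a pixel r from the principal point sees the ray r / f radians off the axis. A picture is of the moment at which its call begins.
- hand_in(): hands the job in; it is judged then, once.
The state is a dict: "time": time; "qpos": joint angles; "qvel": joint speeds; "joint_efforts": joint torques, N m; "tool_pos": TCP position; "tool_rot": TCP orientation; "contact_force": force on the tool from outside, world axes, zero at the start; "torque": the same for the moment, N m; "opening": finger opening in m; "grip_force": force on a finger pad.
Only numpy, scipy, OpenCV 4.12 (cv2) and the standard library are available. Lean on these libraries where they do the work, as an engineer would, in place of code of your own. Each camera call takes 0.05 s, during which the arm holds its last target. There are 200 camera calls.

## Working session

There is one attempt and no reset: what is moved stays moved. The work goes in short steps, Python scripts to look and compute and a tool call to move; the robot and the scene stay as the last step left them, time stands still between calls to the robot, and variables do not carry over. Pictures are saved under pics/ and viewed, at most 10 in all, crops included, and the job is handed in when it is done.

Besides the shell and the picture viewer there is one more tool, called after "Emit:" as name([rows], argument=value, ...), one row to a line, values as JSON. arm_command: Moves the arm, as the interface text tells. Its arguments: {"type":"object","properties":{"xyz":{"type":"array","items":{"type":"array","items":{"type":"number"}}},"spin":{"type":"array","items":{"type":"number"}},"jaw":{"type":"number"},"squeeze":{"type":"number"}},"required":["xyz","spin"]}

```bash
mkdir -p pics; ls; cat > h.py <<'E'
import numpy as np, cv2
from cell import *
def world(c,u,v,d=None,z=None):
    """pinhole pixel -> world, by depth d or plane z"""
    T=np.array(c["world_from_camera"]); r=np.array([(u-c["cx"])/c["fx"],-(v-c["cy"])/c["fy"],-1.])
    R=T[:3,:3]@r; o=T[:3,3]
    s=d if d is not None else (z-o[2])/R[2]
    return o+s*R
def cloud(c):
    h,w=c["depth"].shape; u,v=np.meshgrid(np.arange(w),np.arange(h))
    r=np.stack([(u-c["cx"])/c["fx"],-(v-c["cy"])/c["fy"],-np.ones_like(u,float)],-1)*c["depth"][...,None]
    T=np.array(c["world_from_camera"]); P=r@T[:3,:3].T+T[:3,3]; P[c["depth"]==0]=np.nan
    return P
def save(n,im): cv2.imwrite("pics/"+n,im[...,::-1])
E
python3 - <<'E'
from h import *
import pickle
s=observe(); print(s)
ims=[]
for n in("scene","side"):
    c=read_camera(n); pickle.dump(c,open(n+".pkl","wb")); ims.append(c["img"])
    print(n,{k:(v if not hasattr(v,'shape') else v.shape) for k,v in c.items() if k not in("img","depth")},np.array(c["world_from_camera"]).round(3).tolist(),(c["depth"]>0).mean())
save("a_scene.png",cv2.resize(ims[0],(800,600),interpolation=cv2.INTER_CUBIC)); save("a_side.png",cv2.resize(ims[1],(800,600),interpolation=cv2.INTER_CUBIC))
E
```

```text
pics
{'time': 0.0, 'qpos': array([ 1.07398583e+00,  3.42757697e-01,  1.52499624e+00, -1.11468088e-05,
        1.27538500e+00, -1.45968857e-01]), 'qvel': array([-2.18963589e-03,  5.88396153e-05,  1.12709198e-03, -8.21202712e-04,
       -2.36702919e-03, -5.76853693e-04]), 'joint_efforts': array([ 1.24086666e-03, -4.31243598e+01, -2.44222087e+01,  7.16754911e-02,
        5.60031622e-02, -1.50385613e-04]), 'tool_pos': array([0.18034307, 0.49292392, 0.40403384]), 'tool_rot': array([-3.14006127e+00, -2.14362140e-04,  2.79075410e+00]), 'contact_force': array([-1.04044889,  0.11945591, -0.17929312]), 'torque': array([-0.02282418,  0.00242297, -0.01376764]), 'grip_force': 0.0, 'opening': 0.09190056450608}
scene {'fx': 426.15927084128924, 'fy': 426.15927084128924, 'cx': 259.91753231984546, 'cy': 188.82113039121674, 'world_from_camera': (4, 4)} [[-0.702, 0.508, -0.499, -0.079], [-0.712, -0.487, 0.506, 0.585], [0.014, 0.711, 0.704, 0.924], [0.0, 0.0, 0.0, 1.0]] 0.9962615966796875
side {'fx': 433.2551272876926, 'fy': 433.2551272876926, 'cx': 252.67232009842922, 'cy': 194.79033214400485, 'world_from_camera': (4, 4)} [[-0.502, 0.764, -0.406, -0.002], [-0.865, -0.448, 0.227, 0.269], [-0.009, 0.465, 0.885, 1.188], [0.0, 0.0, 0.0, 1.0]] 0.9959869384765625
```

View pics/a_scene.png

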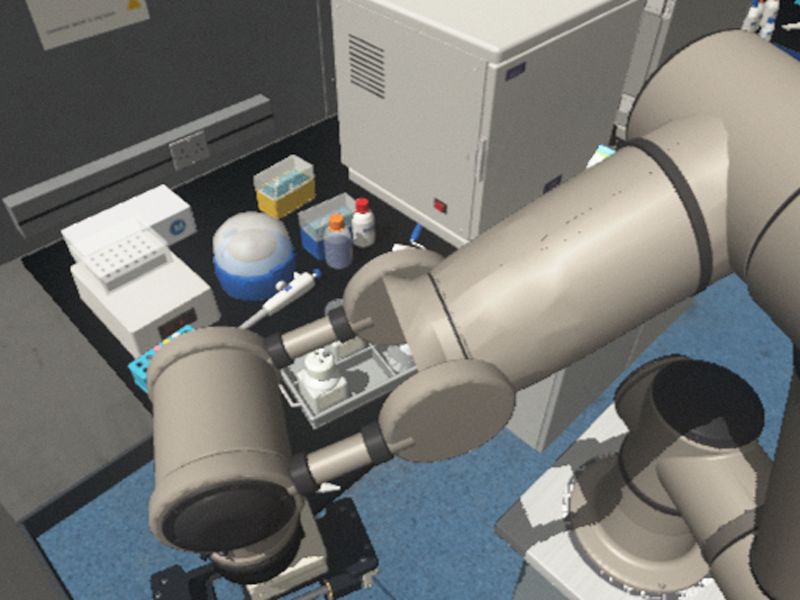

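View pics/a_side.png

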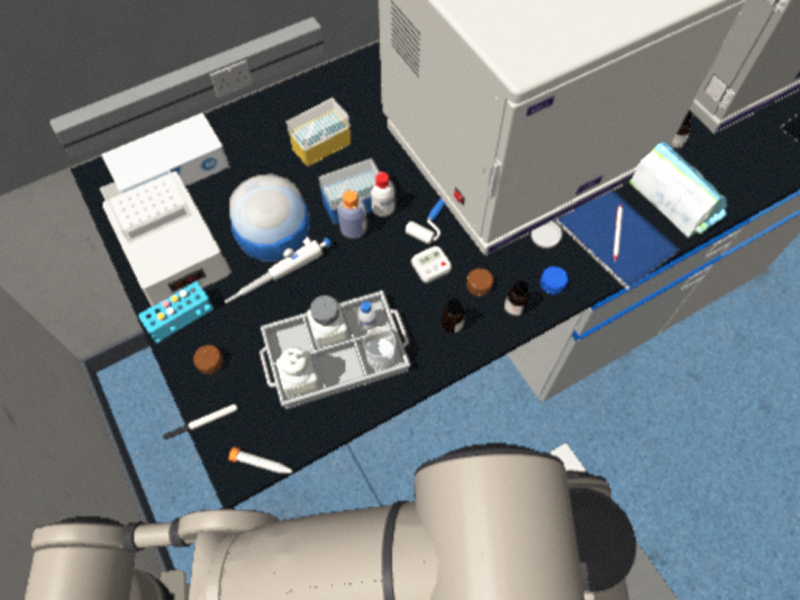

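The side picture (in 800x600 pixels) shows the carrier at (335,350). The grey ribbed cap is at (324,308), the ported stock bottle at (295,365), the small bottle at (367,315) and the beaker at (382,350). The empty cells look to be at about (285,325) and (342,372).

- **Amber candidates:** (454,316), (517,297), and a far one at (682,132) behind the incubator, which is out of the work area.
- **Cap look-alikes:** brown discs at (208,360) and (480,282), and a blue one at (554,280). I'll leave these alone.

The arm blocks the scene view.

```bash
python3 - <<'E'
from h import *
import pickle
c=pickle.load(open("side.pkl","rb")); P=cloud(c); im=c["img"]; k=512/800
for n,u,v in [("amb1",454,316),("amb2",517,297),("amb3",682,132),("cap",324,308),("ports",295,365),("bench",420,350),("emptyA",285,325),("emptyB",342,372),("beaker",382,350),("small",367,315),("timer",430,265),("brown",480,282),("blue",554,280),("tube",262,462),("orange",350,200)]:
    print(n,P[int(v*k),int(u*k)].round(3))
# blobs in height slices
Z=P[...,2];X=P[...,0];Y=P[...,1]
def blobs(m,name,mn=8):
    n,l,st,ce=cv2.connectedComponentsWithStats(m.astype(np.uint8),connectivity=4)
    for i in range(1,n):
        if st[i,4]>=mn:
            q=P[l==i]; print(name,"px",ce[i].round(1),"n",st[i,4],"min",np.min(q,0).round(3),"max",np.max(q,0).round(3),"med",np.median(q,0).round(3))
roi=(X>.2)&(X<.8)&(abs(Y)<.6)&(Z<0.2)
blobs(roi&(Z>.082)&(Z<.14),"hi",15)
hsv=cv2.cvtColor(im,cv2.COLOR_RGB2HSV)
# carrier rim: fit rect
rim=roi&(Z>.026)&(Z<.042)
cc=P[int(345*k),int(335*k)]
a=rim&(np.hypot(X-cc[0],Y-cc[1])<.2)
q=P[a][:,:2].astype(np.float32); print("rim",len(q),cv2.minAreaRect(q))
# topdown
s=1000.; g=np.zeros((560,800,3),np.uint8); o=np.argsort(Z.ravel())
xx=X.ravel()[o];yy=Y.ravel()[o]; r=((.85-xx)*s).astype(int); cl=((.45-yy)*s).astype(int)
ok=(r>=0)&(r<560)&(cl>=0)&(cl<800)&(Z.ravel()[o]<.2)
g[r[ok],cl[ok]]=im.reshape(-1,3)[o][ok]
g=cv2.dilate(g,np.ones((3,3)));save("b_top.png",g)
ctr=im[170:330,130:370]; save("b_crop.png",cv2.resize(ctr,(800,533),interpolation=cv2.INTER_CUBIC))
E
```

```text
amb1 [ 0.44  -0.101  0.061]
amb2 [ 0.413 -0.224  0.063]
amb3 [ 0.569 -0.769  0.059]
cap [0.547 0.108 0.119]
ports [0.478 0.202 0.115]
bench [ 0.435 -0.025  0.001]
emptyA [0.604 0.175 0.017]
emptyB [0.469 0.126 0.005]
beaker [0.457 0.044 0.036]
small [0.525 0.038 0.062]
timer [ 0.577 -0.136  0.022]
brown [ 0.491 -0.199  0.026]
blue [ 0.421 -0.326  0.026]
tube [0.387 0.326 0.015]
orange [ 0.732 -0.045  0.117]
hi px [331.9 120.1] n 1501 min [ 0.541 -0.599  0.082] max [ 0.8   -0.233  0.14 ] med [ 0.547 -0.301  0.111]
hi px [228.  121.5] n 549 min [ 0.718 -0.144  0.082] max [ 0.8   -0.019  0.119] med [ 0.767 -0.066  0.089]
hi px [174.  139.5] n 870 min [0.745 0.032 0.082] max [0.8   0.169 0.14 ] med [0.772 0.105 0.117]
hi px [112.9 169.9] n 372 min [0.772 0.22  0.082] max [0.8   0.379 0.092] med [0.787 0.304 0.085]
hi px [333. 183.] n 61 min [ 0.406 -0.248  0.083] max [ 0.433 -0.222  0.095] med [ 0.418 -0.233  0.088]
hi px [207.5 198.5] n 298 min [0.525 0.082 0.082] max [0.574 0.132 0.124] med [0.544 0.109 0.117]
hi px [290.4 194.6] n 61 min [ 0.438 -0.12   0.082] max [ 0.463 -0.094  0.096] med [ 0.449 -0.106  0.088]
hi px [187.7 231.4] n 282 min [0.465 0.175 0.082] max [0.513 0.223 0.131] med [0.483 0.2   0.114]
rim 1246 ((0.5120567083358765, 0.11526276171207428), (0.27180901169776917, 0.1689414381980896), 77.97077941894531)<stdin>:23: RuntimeWarning: invalid value encountered in cast
```

View pics/b_crop.png

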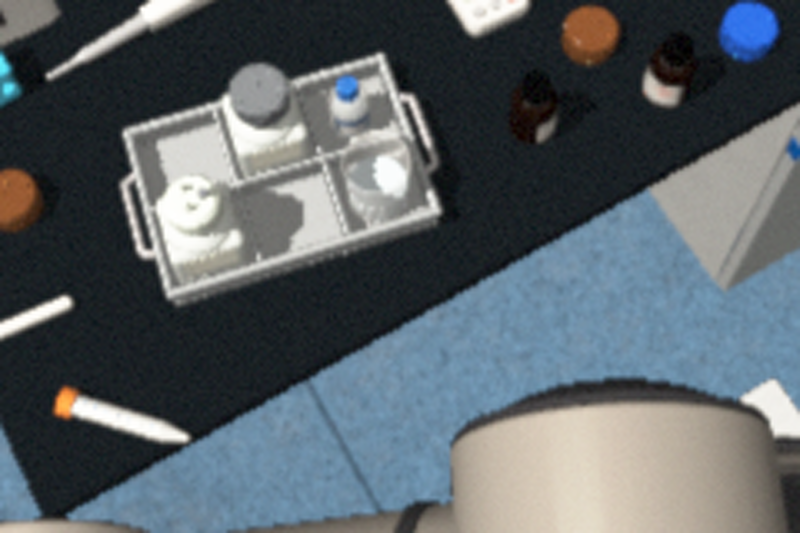

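The close crop shows the two amber bottles at (535,107) and (668,72), each with a black cap and clear of the brown and blue discs. The grey ribbed cap is at (260,95). The empty cells are (+39,+78), at the upper left, and (-39,0), at the lower middle.

The carrier centre comes out at about (0.511,0.115), yaw -12°, and the bottle, port and rim measurements agree. The two target cells are therefore at (0.473,0.123) and (0.5655,0.183).

First move: over amber_1.

Emit:
arm_command([
  [27,-29,0],
  [27,-29,0],
  [27,-29,0],
  [27,-29,0],
  [27,-29,0],
  [27,-29,0],
  [27,-29,0],
  [27,-29,0],
  [27,-29,0],
  [27,-29,0],
  [0,-31,0],
  [0,-31,0],
  [0,-31,0],
  [0,-31,0],
  [0,-31,0],
  [0,-31,0],
  [0,-31,0],
  [0,-31,0],
  [0,-31,0],
  [0,-31,0],
], spin=[-4.1,-4.1,-4.1,-4.1,-4.1,-4.1,-4.1,-4.1,-4.1,-4.1,-4.1,-4.1,-4.1,-4.1,-4.1,-4.1,-4.1,-4.1,-4.1,-4.1], jaw=0.3, squeeze=15)

```text
time: 2.1
tool_pos: [0.4501, -0.1082, 0.4045]
tool_rot: [-3.141, -0.0, 1.357]
contact_force: [0.1, 0.8, 0.3]
opening: 0.0596
grip_force: 0.0
```

```bash
python3 - <<'E'
from h import *
c=read_camera("scene"); P=cloud(c); X,Y,Z=[P[...,i] for i in range(3)]
roi=(X>.2)&(X<.7)&(abs(Y)<.4)
m=roi&(Z>.075)&(Z<.14)
n,l,st,ce=cv2.connectedComponentsWithStats(m.astype(np.uint8),connectivity=4)
for i in range(1,n):
    if st[i,4]>15:
        q=P[l==i]; t=q[q[:,2]>np.percentile(q[:,2],60)-.004]; print(ce[i].round(),st[i,4],q.min(0).round(3),q.max(0).round(3),t.mean(0).round(4))
a=roi&(Z>.026)&(Z<.042)&(np.hypot(X-.511,Y-.115)<.2)
print(cv2.minAreaRect(P[a][:,:2].astype(np.float32)))
save("c_scene.png",cv2.resize(c["img"],(800,600),interpolation=cv2.INTER_CUBIC))
E
```

```text
[286. 132.] 507 [ 0.542 -0.257  0.075] [ 0.7   -0.232  0.14 ] [ 0.6342 -0.2411  0.1209]
[333. 119.] 16 [ 0.544 -0.383  0.124] [ 0.549 -0.36   0.139] [ 0.5465 -0.373   0.1348]
[332. 170.] 21 [ 0.418 -0.234  0.076] [ 0.433 -0.217  0.091] [ 0.4253 -0.2254  0.0867]
[298. 186.] 72 [ 0.437 -0.115  0.077] [ 0.463 -0.09   0.092] [ 0.4497 -0.1023  0.0887]
[217. 203.] 441 [0.519 0.082 0.075] [0.574 0.14  0.123] [0.5484 0.1117 0.1177]
[241. 197.] 33 [0.524 0.026 0.076] [0.543 0.047 0.084] [0.5338 0.037  0.0804]
[258. 210.] 55 [0.432 0.019 0.075] [0.488 0.076 0.08 ] [0.4682 0.0387 0.0775]
[205. 236.] 473 [0.461 0.174 0.075] [0.513 0.232 0.13 ] [0.4862 0.2051 0.1169]
((0.5112934708595276, 0.11801263689994812), (0.2733886241912842, 0.16978135704994202), 78.23587799072266)
```

View pics/c_scene.png

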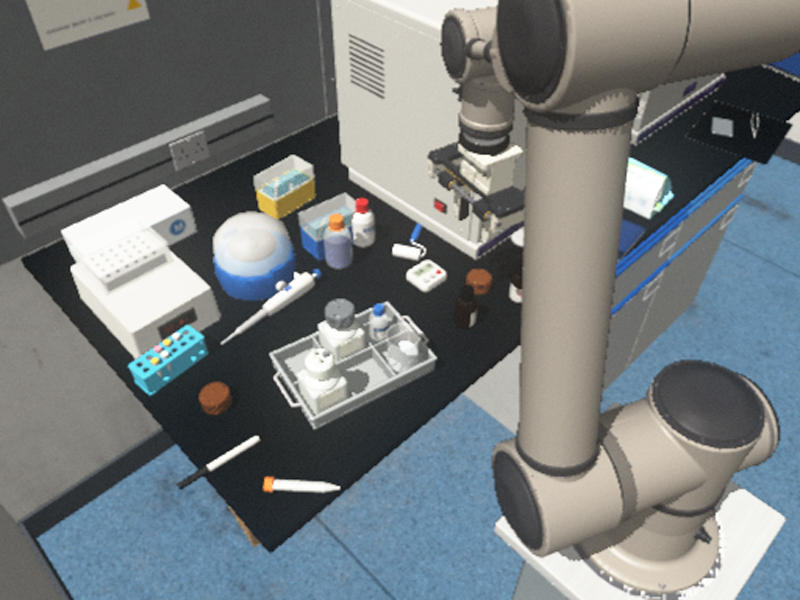

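The scene view shows both amber bottles standing at (465,308) and (516,285), with the carrier unobstructed. It puts things about 4 mm further in +y than the side view, so I'll use the average: amber_1 at (0.450,-0.1045) and carrier centre at (0.511,0.117).

Emit:
arm_command([
  [0,4,-30],
  [0,0,-35],
  [0,0,-35],
  [0,0,-30],
  [0,0,-15],
  [0,0,-8],
  [0,0,0],
], spin=[0,0,0,0,0,0,0])

```text
time: 2.85
tool_pos: [0.4502, -0.1028, 0.251]
tool_rot: [-3.14, -0.0, 1.36]
contact_force: [-0.8, -0.3, -0.0]
opening: 0.0593
grip_force: 0.0
```

Emit:
arm_command([
  [0,0,0],
  [0,0,0],
  [0,0,0],
  [0,0,0],
  [0,0,0],
  [0,0,0],
], spin=[0,0,0,0,0,0], jaw=-1, squeeze=15)

```text
time: 3.45
tool_pos: [0.4505, -0.103, 0.2521]
tool_rot: [3.141, 0.0, 1.36]
contact_force: [-0.7, -0.5, 2.2]
opening: 0.0251
grip_force: 15.0
```

Emit:
arm_command([
  [0,0,15],
  [0,0,30],
  [0,0,40],
  [0,0,35],
  [3,25,0],
  [3,35,0],
  [3,35,0],
  [4,35,0],
  [4,35,0],
  [3,35,0],
  [3,25,0],
  [0,3,0],
  [0,0,0],
], spin=[0,0,0,0,0,0,0,0,0,0,0,0,0])

```text
time: 4.75
tool_pos: [0.4732, 0.1254, 0.3714]
tool_rot: [-3.141, 0.001, 1.361]
contact_force: [-0.1, -0.5, -1.0]
opening: 0.0249
grip_force: 15.0
```

```bash
python3 - <<'E'
from h import *
s=observe(); print(s["tool_pos"],s["opening"],s["grip_force"])
ims=[]
for n,z in(("side",.26),("scene",.26)):
    c=read_camera(n); k=c["img"][140:300,150:350] if n=="side" else c["img"][100:260,170:370]; ims.append(cv2.resize(k,(400,320),interpolation=cv2.INTER_CUBIC))
save("d.png",np.hstack(ims))
E
```

```text
[0.47317173 0.12544064 0.37142083] 0.024922532926519945 14.994800535964998
```

View pics/d.png

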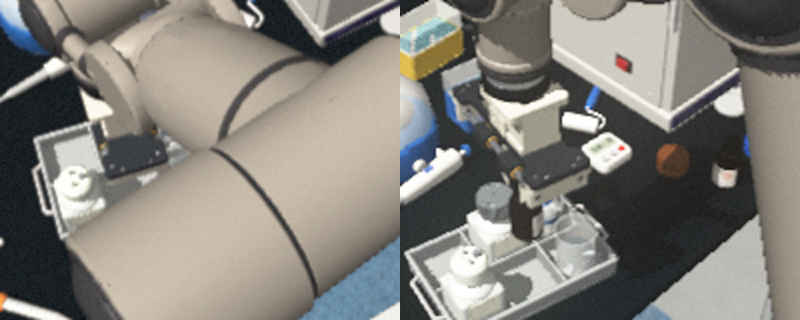

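The right half shows the amber bottle held upright at about (525,215), above the middle front cell. Lower it into the cell.

Emit:
arm_command([
  [0,0,-25],
  [0,0,-35],
  [0,0,-30],
  [0,0,-15],
  [0,0,-6],
  [0,0,-3],
  [0,0,0],
], spin=[0,0,0,0,0,0,0])

```text
time: 5.55
tool_pos: [0.4737, 0.1246, 0.2582]
tool_rot: [3.141, -0.0, 1.359]
contact_force: [0.1, 0.3, -0.9]
opening: 0.0252
grip_force: 15.0
```

Emit:
arm_command([
  [0,0,0],
  [0,0,0],
  [0,0,0],
  [0,0,0],
], spin=[0,0,0,0], jaw=-0.05)

```text
time: 5.95
tool_pos: [0.4734, 0.1251, 0.2581]
tool_rot: [3.141, -0.0, 1.36]
contact_force: [0.9, 0.0, 0.6]
opening: 0.0431
grip_force: 0.0
```

Emit:
arm_command([
  [0,0,20],
  [0,0,40],
  [0,0,40],
  [0,0,40],
  [-4,-28,0],
  [-4,-30,0],
  [-4,-30,0],
  [-4,-30,0],
  [-4,-30,0],
  [-5,-30,0],
  [-5,-30,0],
  [-5,-30,0],
  [-5,-30,0],
  [-5,-30,0],
  [-4,-30,0],
  [-4,-30,0],
  [0,0,0],
], spin=[0,0,0,0,7.5,7.5,7.5,7.5,7.5,7.5,7.5,7.5,7.5,7.5,7.5,7.5,0], jaw=0.3)

```text
time: 7.65
tool_pos: [0.42, -0.2357, 0.3977]
tool_rot: [-3.14, 0.0, 2.931]
contact_force: [0.6, 1.0, 0.3]
opening: 0.0601
grip_force: 0.0
```

```bash
python3 - <<'E'
from h import *
c=read_camera("side"); P=cloud(c); X,Y,Z=[P[...,i] for i in range(3)]
save("e_side.png",cv2.resize(c["img"][150:290,140:380],(800,467),interpolation=cv2.INTER_CUBIC))
m=(X>.35)&(X<.62)&(Y>-.3)&(Y<.25)&(Z>.075)&(Z<.14)
n,l,st,ce=cv2.connectedComponentsWithStats(m.astype(np.uint8),connectivity=4)
for i in range(1,n):
    if st[i,4]>15: q=P[l==i]; print(ce[i].round(),st[i,4],q.min(0).round(3),q.max(0).round(3),q.mean(0).round(4))
E
```

```text
[208. 200.] 369 [0.521 0.078 0.075] [0.576 0.135 0.123] [0.5436 0.109  0.1063]
[233. 195.] 29 [0.526 0.026 0.077] [0.544 0.042 0.087] [0.5332 0.0343 0.0808]
[217. 225.] 82 [0.46  0.107 0.075] [0.486 0.133 0.098] [0.471  0.1209 0.0908]
[188. 233.] 375 [0.459 0.17  0.075] [0.513 0.228 0.132] [0.4821 0.2006 0.1034]
```

View pics/e_side.png

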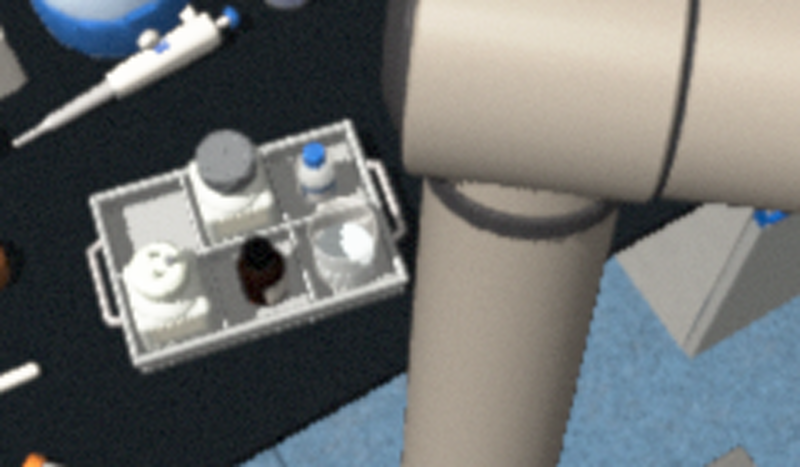

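The picture shows amber_1 standing in the middle front cell at (262,265), with all its neighbours undisturbed. Now amber_2.

Emit:
arm_command([
  [0,3,-30],
  [0,0,-40],
  [0,0,-35],
  [0,0,-25],
  [0,0,-10],
  [0,0,-6],
  [0,0,0],
], spin=[0,0,0,0,0,0,0])

```text
time: 8.4
tool_pos: [0.4207, -0.2297, 0.252]
tool_rot: [3.142, 0.0, 2.93]
contact_force: [0.5, -0.1, -0.2]
opening: 0.0595
grip_force: 0.0
```

Emit:
arm_command([
  [0,0,0],
  [0,0,0],
  [0,0,0],
  [0,0,0],
  [0,0,0],
  [0,0,0],
], spin=[0,0,0,0,0,0], jaw=-1, squeeze=15)

```text
time: 9.0
tool_pos: [0.4204, -0.2301, 0.2519]
tool_rot: [-3.141, 0.0, 2.93]
contact_force: [-0.0, -0.8, 2.5]
opening: 0.0251
grip_force: 14.9
```

Emit:
arm_command([
  [0,0,15],
  [0,0,35],
  [0,0,40],
  [0,0,40],
  [0,0,30],
  [11,31,0],
  [11,31,0],
  [11,31,0],
  [11,31,0],
  [11,31,0],
  [11,31,0],
  [11,31,0],
  [11,31,0],
  [11,31,0],
  [11,31,0],
  [11,31,0],
  [11,31,0],
  [11,31,0],
  [2,12,0],
  [0,0,0],
], spin=[0,0,0,0,0,0,0,0,0,0,0,0,0,0,0,0,0,0,0,0])

```text
time: 11.0
tool_pos: [0.5652, 0.1863, 0.411]
tool_rot: [-3.141, -0.001, 2.933]
contact_force: [0.6, -0.5, -0.9]
opening: 0.0254
grip_force: 14.9
```

```bash
python3 - <<'E'
from h import *
s=observe(); print(s["tool_pos"],s["opening"],s["grip_force"])
ims=[]
for n in("side","scene"):
    c=read_camera(n); k=c["img"][120:280,120:320] if n=="side" else c["img"][100:260,130:330]; ims.append(cv2.resize(k,(400,320),interpolation=cv2.INTER_CUBIC))
save("f.png",np.hstack(ims))
E
```

```text
[0.56523574 0.18631167 0.41098026] 0.025352222854529347 14.854848539252998
```

View pics/f.png

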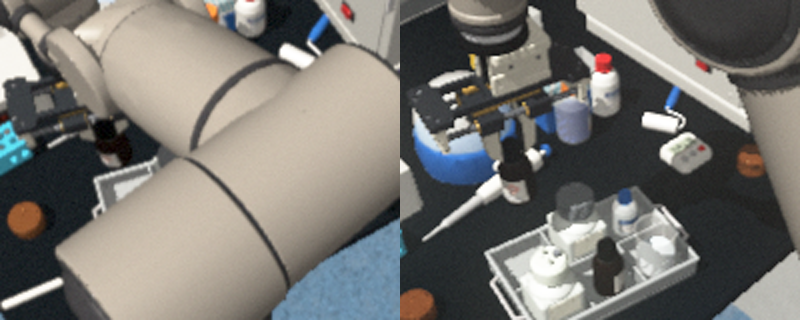

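The right half shows amber_2 held upright at (517,180), above the rear left cell. amber_1 stands at (607,268). Lower amber_2.

Emit:
arm_command([
  [0,0,-30],
  [0,0,-45],
  [0,0,-40],
  [0,0,-24],
  [0,0,-9],
  [0,0,-5],
  [0,0,0],
], spin=[0,0,0,0,0,0,0])

```text
time: 11.8
tool_pos: [0.5657, 0.1845, 0.2595]
tool_rot: [3.141, 0.001, 2.93]
contact_force: [-0.5, -0.5, -0.9]
opening: 0.0252
grip_force: 14.9
```

Emit:
arm_command([
  [0,0,0],
  [0,0,0],
  [0,0,0],
  [0,0,0],
], spin=[0,0,0,0], jaw=-0.05)

```text
time: 12.2
tool_pos: [0.5655, 0.1851, 0.2594]
tool_rot: [3.141, 0.001, 2.931]
contact_force: [-0.5, 1.0, -0.6]
opening: 0.0436
grip_force: 0.0
```

Emit:
arm_command([
  [0,0,20],
  [0,0,40],
  [0,0,45],
  [0,0,45],
  [0,0,0],
], spin=[0,0,0,0,0], jaw=0.4)

```text
time: 12.7
tool_pos: [0.566, 0.1853, 0.4162]
tool_rot: [3.136, 0.012, 2.931]
contact_force: [-0.0, 0.5, -0.6]
opening: 0.0641
grip_force: 0.0
```

```bash
python3 - <<'E'
from h import *
c=read_camera("scene"); P=cloud(c); X,Y,Z=[P[...,i] for i in range(3)]
save("g.png",cv2.resize(c["img"][160:270,150:300],(800,587),interpolation=cv2.INTER_CUBIC))
m=(X>.35)&(X<.65)&(Y>-.3)&(Y<.26)&(Z>.075)&(Z<.14)
n,l,st,ce=cv2.connectedComponentsWithStats(m.astype(np.uint8),connectivity=4)
for i in range(1,n):
    if st[i,4]>15: q=P[l==i]; print(ce[i].round(),st[i,4],q.min(0).round(3),q.max(0).round(3),q.mean(0).round(4))
q=P[m&(np.hypot(X-.549,Y-.109)<.02)&(Z>.112)]
b=q[q[:,2]>.1195]; print(len(q),len(b),np.percentile(q[:,2],[10,50,90]),b.mean(0) if len(b) else 0)
E
```

```text
[289. 138.] 143 [ 0.567 -0.245  0.075] [ 0.647 -0.229  0.109] [ 0.6106 -0.2396  0.091 ]
[217. 203.] 442 [0.521 0.083 0.075] [0.574 0.141 0.123] [0.5426 0.1161 0.1037]
[242. 197.] 32 [0.524 0.027 0.076] [0.543 0.046 0.083] [0.5332 0.0368 0.0803]
[259. 207.] 24 [0.454 0.021 0.075] [0.485 0.043 0.083] [0.4733 0.0294 0.0784]
[192. 217.] 99 [0.551 0.172 0.076] [0.579 0.197 0.099] [0.562  0.1855 0.0897]
[233. 224.] 104 [0.46  0.112 0.076] [0.486 0.137 0.098] [0.4707 0.126  0.0898]
[205. 236.] 478 [0.459 0.174 0.075] [0.515 0.232 0.131] [0.4814 0.2083 0.1015]
129 30 [0.11657055 0.11846545 0.12018186] [0.55047991 0.1098586  0.12030398]
```

View pics/g.png

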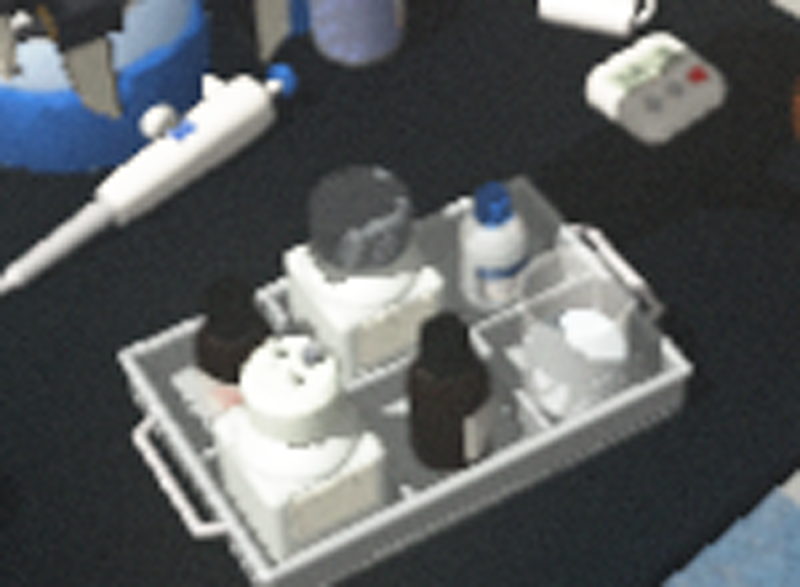

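Both amber bottles stand upright in their cells, at (228,330) and (447,390), and are released. The ribbed cap is at (360,215). The scene camera agrees with the tool to about 1 mm, so I'll take the cap centre as (0.549,0.111).

Emit:
arm_command([
  [-5,-24,0],
  [-6,-30,0],
  [-6,-20,0],
  [0,0,-25],
  [0,0,-40],
  [0,0,-40],
  [0,0,-25],
  [0,0,-10],
  [0,0,-6],
  [0,0,0],
], spin=[0,0,0,0,0,0,0,0,0,0])

```text
time: 13.75
tool_pos: [0.5485, 0.1111, 0.2626]
tool_rot: [-3.142, -0.0, 2.93]
contact_force: [-0.2, -1.1, -0.4]
opening: 0.0644
grip_force: 0.0
```

Emit:
arm_command([
  [0,0,0],
  [0,0,0],
  [0,0,0],
  [0,0,0],
  [0,0,0],
], spin=[0,0,0,0,0], jaw=-1, squeeze=20)

```text
time: 14.25
tool_pos: [0.5487, 0.1099, 0.2639]
tool_rot: [-3.14, 0.002, 2.931]
contact_force: [-0.9, -7.5, 1.6]
opening: 0.0488
grip_force: 20.0
```

```bash
python3 -c "
from h import *
s=observe(); print(s['torque'],s['contact_force'],s['qpos'],s['tool_pos'])"
```

```text
[-1.24832017  0.09725868  0.10328147] [-0.93155747 -7.50219961  1.64193662] [ 0.06130363  0.55078381  1.61132071 -0.00298282  0.97775124 -1.29698178] [0.5486924  0.10987569 0.26394807]
```

Emit:
arm_command([
  [0,-2,0],
  [0,0,0],
  [0,0,0],
  [0,0,0],
  [0,0,0],
  [0,0,0],
], spin=[0,0,4,4,4,0])

```text
time: 14.85
tool_pos: [0.5486, 0.1092, 0.2639]
tool_rot: [3.141, 0.002, -3.141]
contact_force: [-1.0, -1.2, 5.9]
opening: 0.049
grip_force: 20.0
```

```bash
python3 -c "
from h import *
s=observe(); print(s['torque'],s['contact_force'],s['joint_efforts'][5])
c=read_camera('wrist');print(c['img'].shape);save('w1.png',c['img'])"
```

```text
[-0.16704875  0.12253177  0.0135731 ] [-0.97662559 -1.23625655  5.8504127 ] -0.6039679236710072
(384, 512, 3)
```

Emit:
arm_command([
  [0,0,0],
  [0,0,0],
  [0,0,0],
], spin=[-4,-4,0])

```text
time: 15.2
tool_pos: [0.549, 0.1092, 0.2639]
tool_rot: [3.141, 0.003, 3.0]
contact_force: [0.9, -1.0, 6.3]
opening: 0.0489
grip_force: 20.0
```

```bash
python3 -c "
from h import *
s=observe(); print(s['torque'],s['contact_force'],s['joint_efforts'][5],s['tool_rot'])
c=read_camera('wrist');save('w2.png',c['img'])
a=cv2.imread('pics/w1.png');b=c['img'][...,::-1]
cv2.imwrite('pics/w12.png',cv2.resize(np.hstack([a,b]),(800,300),interpolation=cv2.INTER_AREA))"
```

```text
[-0.16373343 -0.13154791 -0.00713182] [ 0.88918056 -0.9794657   6.30720455] 0.7175679132342339 [3.14082097e+00 3.02218891e-03 2.99951924e+00]
```

View pics/w12.png

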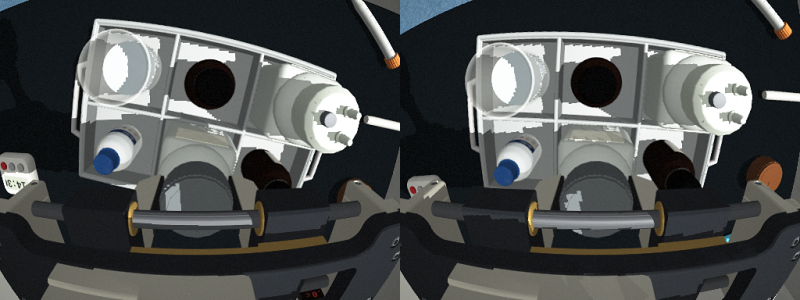

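The wrist views show the cap between the fingers at (195,200) and (595,200). Its motion relative to the fingers is hard to see, but the wrist moment stayed near zero over +12°, which suggests it turns freely that way. I'll confirm with a larger + turn, reading the moment.

Emit:
arm_command([
  [0,0,0],
  [0,0,0],
  [0,0,0],
  [0,0,0],
  [0,0,0],
  [0,0,0],
], spin=[6,6,6,6,6,6])

```text
time: 15.85
tool_pos: [0.5485, 0.1088, 0.2639]
tool_rot: [-3.14, 0.001, -2.649]
contact_force: [-2.5, -3.6, 8.7]
opening: 0.0489
grip_force: 20.0
```

```bash
python3 -c "
from h import *
s=observe(); print(s['torque'],s['contact_force'],s['joint_efforts'][5],s['tool_rot'])
c=read_camera('wrist');save('w3.png',c['img']); s=observe(); print(s['torque'])
G=[cv2.imread('pics/w%d.png'%i,0)[215:305,195:310] for i in(1,2,3)]
cv2.imwrite('pics/w123.png',cv2.resize(np.hstack(G),(800,210),interpolation=cv2.INTER_CUBIC))
D=G[0].astype(float)
for g in G[1:]: print(np.corrcoef(D.ravel(),g.ravel().astype(float))[0,1])
"
```

```text
[-0.54183468  0.32307614 -0.09439691] [-2.47580386 -3.59744793  8.705036  ] 1.297805942595005 [-3.14049522e+00  9.08526194e-04 -2.64857819e+00]
[-4.47303426e-01  1.89008116e-01 -3.71895453e-04]
0.855593451953618
0.3986295941786128
```

View pics/w123.png

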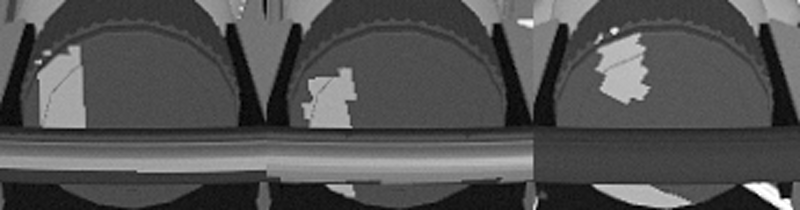

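The lit patch (sunlight) hides the bar, but after +40° the moment is still about 0, so nothing blocks it. Continue to about 75°, then check the moment before lifting.

Emit:
arm_command([
  [0,0,0],
  [0,0,0],
  [0,0,0],
  [0,0,0],
  [0,0,0],
  [0,0,0],
  [0,0,0],
  [0,0,0],
], spin=[6,6,6,6,6,4.5,0,0])

```text
time: 16.7
tool_pos: [0.5489, 0.1085, 0.2639]
tool_rot: [-3.139, 0.0, -2.05]
contact_force: [0.3, -5.0, 7.0]
opening: 0.0487
grip_force: 20.0
```

Emit:
arm_command([
  [0,0,2],
  [0,0,2],
  [0,0,0],
  [0,0,0],
], spin=[0,0,0,0])

```text
time: 17.1
tool_pos: [0.5488, 0.1085, 0.2668]
tool_rot: [-3.14, -0.0, -2.051]
contact_force: [1.9, -5.3, 0.9]
opening: 0.0485
grip_force: 20.0
```

```bash
python3 -c "
from h import *
s=observe(); print(s['torque'],s['contact_force'],s['joint_efforts'][5],s['tool_rot'],s['tool_pos'])"
```

```text
[-0.80001596 -0.37767079 -0.03136518] [ 1.87788289 -5.27787065  0.92584203] -0.01884144963696599 [-3.14004910e+00 -4.88332584e-04 -2.05112968e+00] [0.54878786 0.10845208 0.2668488 ]
```

Emit:
arm_command([
  [0,0,3],
  [0,0,3],
  [0,0,0],
  [0,0,0],
], spin=[0,0,0,0])

```text
time: 17.5
tool_pos: [0.5487, 0.1084, 0.273]
tool_rot: [-3.14, -0.001, -2.051]
contact_force: [1.7, -4.8, 1.0]
opening: 0.0483
grip_force: 20.0
```

```bash
python3 -c "
from h import *
s=observe(); print(s['torque'],s['contact_force'],s['joint_efforts'][5],s['tool_rot'],s['tool_pos'])
for n in ('scene','side'):
  c=read_camera(n); save('x_%s.png'%n,c['img'])
"
```

```text
[-0.86660081 -0.21139637 -0.03740329] [ 1.74767903 -4.8252887   1.01454781] -0.031277850503101945 [-3.14011542e+00 -6.79025757e-04 -2.05112752e+00] [0.54872956 0.10842301 0.27295379]
```

The cap is rising with no downward pull, so the thread opens anticlockwise. Take off the small side load and lift straight up.

Emit:
arm_command([
  [0,-1,2],
  [0,0,4],
  [0,0,5],
  [0,0,6],
  [0,0,8],
  [0,0,10],
  [0,0,15],
  [0,0,20],
  [0,0,20],
  [0,0,8],
  [0,0,0],
  [0,0,0],
  [0,0,0],
], spin=[0,0,0,0,0,0,0,0,0,0,0,0,0])

```text
time: 18.9
tool_pos: [0.5481, 0.108, 0.3697]
tool_rot: [3.14, -0.001, -2.052]
contact_force: [0.1, 0.5, 0.2]
opening: 0.0488
grip_force: 20.0
```

```bash
python3 -c "
from h import *
s=observe(); print(s['torque'],s['contact_force'],s['tool_rot'],s['tool_pos'])
c=read_camera('scene'); P=cloud(c); X,Y,Z=[P[...,i] for i in range(3)]
near=(np.hypot(X-.549,Y-.109)<.04)
for z in np.arange(.06,.26,.01):
    q=near&(Z>=z)&(Z<z+.01); 
    if q.any(): print(round(z,2),q.sum(),P[q].mean(0).round(3),P[q][:,:2].min(0).round(3),P[q][:,:2].max(0).round(3),c['img'][q].mean(0).round())
m=(X>.35)&(X<.65)&(Y>-.2)&(Y<.26)&(Z>.075)&(Z<.14)
n,l,st,ce=cv2.connectedComponentsWithStats(m.astype(np.uint8),connectivity=4)
for i in range(1,n):
    if st[i,4]>15: q=P[l==i]; print(ce[i].round(),st[i,4],q.min(0).round(3),q.max(0).round(3))
save('y.png',cv2.resize(c['img'][120:270,140:340],(800,600),interpolation=cv2.INTER_CUBIC))
"
```

```text
[0.15432109 0.1157003  0.07060652] [0.07370653 0.52852939 0.18246921] [ 3.13972103e+00 -9.65898553e-04 -2.05249784e+00] [0.54813468 0.10803504 0.36970205]
0.06 95 [0.533 0.124 0.066] [0.514 0.084] [0.584 0.145] [214. 215. 206.]
0.07 150 [0.538 0.119 0.075] [0.514 0.078] [0.582 0.144] [231. 232. 227.]
0.08 107 [0.541 0.118 0.084] [0.523 0.087] [0.569 0.137] [225. 226. 222.]
0.09 39 [0.541 0.116 0.093] [0.529 0.1  ] [0.565 0.129] [191. 193. 185.]
0.1 53 [0.544 0.114 0.105] [0.532 0.091] [0.569 0.131] [205. 207. 201.]
0.11 69 [0.549 0.111 0.114] [0.534 0.096] [0.564 0.124] [147. 148. 143.]
0.12 1 [0.544 0.123 0.12 ] [0.544 0.123] [0.544 0.123] [202. 204. 193.]
0.19 2 [0.518 0.122 0.198] [0.514 0.117] [0.522 0.126] [121. 118. 110.]
0.23 8 [0.573 0.096 0.238] [0.569 0.09 ] [0.578 0.102] [125. 120. 112.]
0.24 21 [0.571 0.096 0.245] [0.566 0.089] [0.577 0.103] [141. 136. 125.]
[242. 197.] 33 [0.524 0.026 0.075] [0.543 0.045 0.084]
[217. 206.] 337 [0.521 0.082 0.075] [0.574 0.14  0.12 ]
[260. 209.] 40 [0.436 0.019 0.075] [0.487 0.049 0.08 ]
[192. 217.] 103 [0.551 0.172 0.075] [0.577 0.196 0.097]
[233. 224.] 100 [0.46  0.112 0.076] [0.486 0.136 0.097]
[205. 236.] 472 [0.462 0.173 0.075] [0.515 0.232 0.132]
```

```bash
python3 -c "
from h import *
for n in('scene','side'):
  c=read_camera(n); P=cloud(c); T=np.linalg.inv(np.array(c['world_from_camera']))
  for z in (.185,.195,.2,.205,.21,.215,.22,.23):
    p=T@[.548,.108,z,1]; u=int(c['cx']+c['fx']*p[0]/-p[2]); v=int(c['cy']-c['fy']*p[1]/-p[2]); print(n,z,(u,v),c['img'][v,u],P[v,u].round(3),round(float(c['depth'][v,u]+p[2]),3))
c=read_camera('wrist'); a=cv2.imread('pics/w3.png',0)[215:305,195:310].ravel().astype(float); b=cv2.cvtColor(c['img'],cv2.COLOR_RGB2GRAY)[215:305,195:310].astype(float)
print(np.corrcoef(a,b.ravel())[0,1], b.mean()); print(b[5::12,::12].astype(int)); print(cv2.imread('pics/w3.png',0)[215:305,195:310][5::12,::12])
v=c['depth'][215:305:12,195:310:12]; print(v.round(3))
"
```

```text
scene 0.185 (216, 178) [146 141 130] [0.476 0.163 0.271] -0.124
scene 0.195 (215, 175) [156 151 137] [0.475 0.166 0.284] -0.129
scene 0.2 (215, 174) [123 117 109] [0.473 0.167 0.289] -0.13
scene 0.205 (215, 172) [53 55 55] [0.472 0.168 0.296] -0.132
scene 0.21 (215, 171) [50 51 50] [0.473 0.167 0.297] -0.129
scene 0.215 (215, 169) [85 91 91] [0.474 0.166 0.302] -0.127
scene 0.22 (215, 168) [74 75 79] [0.476 0.164 0.302] -0.121
scene 0.23 (215, 165) [66 69 71] [0.485 0.156 0.3  ] -0.106
side 0.185 (204, 185) [60 64 66] [0.485 0.127 0.302] -0.133
side 0.195 (204, 183) [64 68 73] [0.502 0.121 0.28 ] -0.097
side 0.2 (203, 182) [61 66 66] [0.505 0.122 0.28 ] -0.092
side 0.205 (203, 181) [63 66 68] [0.508 0.121 0.28 ] -0.086
side 0.21 (203, 180) [59 63 66] [0.51  0.12  0.281] -0.082
side 0.215 (203, 179) [60 67 67] [0.513 0.118 0.279] -0.073
side 0.22 (202, 178) [61 66 71] [0.516 0.12  0.282] -0.071
side 0.23 (202, 176) [73 74 77] [0.521 0.117 0.282] -0.059
0.500287497832636 87.22067632850242
[[ 25  22  64  63  60  58  63  53 255 109]
 [124  11  67  86  84  82  82  90  58 125]
 [125  59  8
[... 396 characters left out ...]
6  84  86  86  87  19]
 [ 24  84  88  87  89  85  85  84  84  13]
 [ 69  64  65  64  65  61  67  64  66  70]
 [ 53  59  65  62  60  60  62  63  53  60]
 [213  27  24  26  23  17  29  20  25 243]]
[[0.38  0.38  0.379 0.155 0.15  0.15  0.153 0.359 0.375 0.334]
 [0.167 0.171 0.154 0.143 0.142 0.141 0.144 0.147 0.381 0.169]
 [0.154 0.164 0.142 0.142 0.141 0.141 0.141 0.143 0.15  0.152]
 [0.141 0.148 0.144 0.144 0.144 0.143 0.143 0.144 0.145 0.146]
 [0.134 0.145 0.146 0.145 0.147 0.145 0.146 0.145 0.146 0.136]
 [0.09  0.089 0.09  0.09  0.089 0.09  0.09  0.09  0.091 0.091]
 [0.089 0.089 0.088 0.    0.089 0.089 0.088 0.088 0.088 0.089]
 [0.133 0.424 0.423 0.154 0.153 0.154 0.154 0.418 0.423 0.136]]
```

```bash
python3 -c "
from h import *
c=read_camera('wrist'); u,v=np.meshgrid(np.arange(222,285,2),np.arange(240,268,2)); d=c['depth'][v,u]
x=(u-c['cx'])/c['fx'];y=-(v-c['cy'])/c['fy'];r=np.hypot(x,y);k=np.tan(r)/r
q=np.stack([x*k,y*k,-np.ones_like(x)],-1)*d[...,None]; T=np.array(c['world_from_camera']); P=(q@T[:3,:3].T+T[:3,3]).reshape(-1,3)
P=P[(P[:,2]>.2)&(P[:,2]<.25)]
for _ in range(3):
  A=np.c_[P[:,:2]-P[:,:2].mean(0),np.ones(len(P))]; s=np.linalg.lstsq(A,P[:,2],rcond=None)[0]; e=P[:,2]-A@s; P=P[abs(e)<2*e.std()+1e-4]
print(len(P),P.mean(0),'slopes',s[:2],e.std()); print(observe()['time'])
"
```

```text
427 [0.54328447 0.09944033 0.22313317] slopes [ 0.00514654 -0.00281758] 0.0005109343048636285
19.15
```

```bash
python3 -c "
from cell import *
print(hand_in())"
```

```text
the job is handed in; nothing more can be done
None
```

Job handed in at 19 s with no verdict shown: both amber bottles stand released in the two empty cells, and the ribbed cap, opened anticlockwise (the clockwise way was never tried to its stop), is held level with its underside about 84 mm above the mouth.

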